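# Return a tool battery to the charging bay and latch its gate

### The arm

A 6-joint arm with a two-finger parallel gripper is mounted at the origin on the work surface. World frame = base frame: x ahead of the robot, y to its left, z up, the work surface at z = 0. Lengths are in m, angles in rad, forces in N, time in s.
With the tool pointing down it reaches from about 0.3 to 0.85 m from the base axis. Payload 4.2 kg.
Tool frame: the origin (TCP) lies at the very end of the fingers, on their centre line; the grasp point (between the pads) lies 19 mm behind it (r.hold_point_z is the distance from the TCP to the grasp point, in m); z points along the fingers, y is the line along which they close (so a half turn about z gives the same grasp; the last joint's range is limited). The gripper opens to 91 mm and grips with 3 to 60 N. Pads are 32 mm wide; open, the fingers measure 118 mm over their backs; the gripper's body (76 mm by 178 mm) begins 60 mm behind the grasp point.
Start: joints at [-1.185, 0.32, 1.565, -0, 1.257, -0.02], TCP at [0.227, -0.528, 0.214] pointing down, gripper open.
Joint ranges: [-3.11, 3.11], [-0.84, 2.01], [0.21, 2.61], [-1.34, 4.49], [0.05, 2.63], [-2.56, 2.56]. Speed limits (rad/s): [2.57, 2.57, 3.14, 3.14, 3.14, 3.14].

### API

Orientations are given as a unit quaternion [x, y, z, w].
In Python, from workcell import r gives the robot as it stands.
- The arm moves only by the tool drive_tool, never from a script. Its argument "series" is a list of rows, each a list of 3 entries, a list of its own where there are three numbers: the shift along the tool's x, y, z in cm, then the turn about the tool's z in rad, then the gripper's target within -1 to 1 (shut at 1, half-way at 0, fully open at -1). In form: [[[x, y, z], yaw, jaw], ...]. A call has 1 to 20 rows; each row shifts and turns the commanded pose from where the row before left it, along the tool's axes as they then stand; what a row does not reach is not made up. A row lasts 1/10 s, in which the tool goes at most 50 mm and 8.59 degrees, less where a joint would pass 70% of its speed; a pose out of reach is approached as far as the arm can. A call with a gripper value outside its range is refused whole. The fingers move at their own pace and stop on an object; the grip force is fixed at half the most. Time passes only in rows, so rows that do not move let the fingers close. It gives the time, the measured TCP pose, the force, the opening and the grip force at its end, in the units of the state.
- r.get_obs(): the state, without advancing time (a new reading comes with each control period).
- r.capture(name): name is "scene" or "top" or "wrist"; returns (picture, depth): 384x512x3 uint8, blue, green, red; 384x512 float32, m along the optical axis (not along the pixel's ray), 0 where there is no reading.
- r.calibration(name): a dict with "intrinsics" (3x3 intrinsics, pixels), "xyz" and "attitude" of the camera in the world; the wrist camera has in their place "hand_eye" (4x4, takes a point from camera to tool coordinates, whose origin is the TCP and whose axes are the flange's). Camera axes: x right, y down, z forward; pixel columns grow to the right and rows downward; lengths in m; the calibration is good to about 2 mm. A picture is of the moment at which its call begins: read the wrist's pose just before it. calibration takes no time and is no camera call.
- r.hand_in(): hands the job in; it is judged then, once.
The state is a dict: "clock": time; "joint_positions": joint angles; "joint_vel": joint speeds; "effort": joint torques, N m; "position": TCP position; "orientation": TCP orientation; "wrist_force": force on the tool from outside, world axes, zero at the start; "wrist_torque": the same for the moment, N m; "grip_width": finger opening in m; "grip_force": force on a finger pad.
Only numpy, scipy, OpenCV 4.12 (cv2) and the standard library are available. Lean on these libraries where they do the work, as an engineer would, in place of code of your own. Each camera call takes 0.05 s, during which the arm holds its last target. There are 200 camera calls.

### The job

Stand the returned battery pack upright and lengthways (front to back) on the plinth in the middle of the open-topped charging bay, between the two low rails, and let go. Then push the bay's hinged gate shut, gently (never more than 20 N on the gate), until its sprung latch rides over the strike and snaps in, so that the gate stays shut by itself. Leave the other things on the counter where they are.

Things in the scene. Friction and masses are not known exactly. Their poses are not given: they have to be found in the camera images.
- pack_center (a point): the battery pack, loose, 0.45 kg: a black block 96 (its x) x 54 (its y) x 60 high, rounded edges, with a narrower slide rail (70 x 42 x 16 high) on top, 76 high in all. Starts upright on the counter right of the bay. This point: centre of the 60 high block, 30 above its underside. Grip the block across its y, clear of the rail. Either end may face the gate.
- plinth (a point): centre of the top face of the black charger plinth fixed in the bay, 12 above the counter; z up, x to the bay's back wall, y to its hinge side (left seen from the robot). The plinth is 110 (x) x 82 (y); on it two rails run along x, 8 high, 6 thick, with 68 free between them for the pack.
- bay: the charging bay, fixed: open-topped pen of grey sheet steel, walls 95 high, inside 156 wide (y) and 134 deep (x -66 at the shut gate to +68). Origin on the counter under its middle, axes as the plinth's, plinth centre at x +8. At the gate's free end a dark strike bracket 95 high fills x -90 to -30 (set within 8 of that), y -111 to -79; from it a rubber buffer reaches inside to y -56, x -71 to -38, height 64 to 86.
- gate_hinge (a point): point on the gate's upright hinge axis, 95 above the counter, turning with the gate: y from its free edge to the hinge, x through the gate to its inner face; parallel to the plinth's axes at gate angle 0. The gate is a grey steel panel 8 thick (4 either side of the axis plane), 4 to 156 from the axis, 6 to 95 above the counter. A latch case sits on its inner face near the free edge.
- gate_edge (a point): top corner of the gate's outer (-x) face at its free edge, 156 from the axis, 95 above the counter; axes as gate_hinge. Push on the bare outer face, best 105 to 135 from the axis and 45 to 90 above the counter; below that a finger ledge sticks out 12, at 15 to 21 above the counter, 70 to 130 from the axis.
- gate (a joint): gate angle, rad: 0 nominally shut, positive open (free edge toward the robot); starts 0.7 to 1.2, stays where left. The strike is set by hand: latched angle anywhere in -0.05 to 0.05. Pushed 120 from the axis it takes 1 N, in the last 0.11 rad up to 10-14 N, easing at the snap; 1 mm later a hard stop. Not latched, the buffer pushes it back some mm.
- latch (a joint): how far the gate's sprung bolt is pressed in, m: 0 fully out (free, or snapped in behind the strike), up to 0.008 while riding over the strike. The bolt is 16 high, 42 to 58 above the counter, juts 11 out of the gate's free edge, bevelled on its inner side, and springs out by itself.
- adapter: bystander, loose: black mains adapter brick, 100 x 50 x 32 high, with a short stub; origin under its centre.
- tape: bystander, loose: clear roll of tape lying flat, 90 across, 24 high; origin under its centre.
- driver: bystander, loose: screwdriver lying on the counter along its x, about 200 long.
- mug: bystander, loose: white mug, 80 across, 90 high, handle at its +y; origin under its centre.
Mind the look-alikes: they are no part of the job. Leave any purple look-alike of the bay alone.

How it is judged:
On the way, in this order (a step that is already met when the one before it is completed fails the run):
1. the pack stands upright on the plinth, lengthways between the rails, let go, with the gate still open (horizontal distance between pack_center and plinth below 0.016 m and z of pack_center in the frame of plinth between 0.025 and 0.035 m and angle between pack_center's own z axis and vertical below 0.1 rad and angle between the x axis of pack_center and the x axis of plinth, either way round below 0.2 rad and contact force between the fingers and pack below 0.1 N and value of joint gate above 0.4 rad), for 0.2 s.
2. the gate is shut and the latch has snapped in behind the strike (value of joint gate below 0.052 rad and value of joint latch below 0.001 m), for 0.2 s.
At the end, for the whole second after the job is handed in: The gate is shut (angle under 0.052 rad) with the bolt fully out behind the strike (pressed in less than 1 mm), and at rest; the pack stands still and upright (within 0.1 rad) on the plinth, its centre within 16 mm of the plinth's centre seen from above and lengthways within 0.2 rad (all of step 2 and horizontal distance between pack_center and plinth below 0.016 m and z of pack_center in the frame of plinth between 0.025 and 0.035 m and angle between pack_center's own z axis and vertical below 0.1 rad and angle between the x axis of pack_center and the x axis of plinth, either way round below 0.2 rad and angular speed of gate below 0.05 rad/s and linear speed of pack below 0.02 m/s); the robot touches nothing.
It fails at once if the robot presses on the gate with more than 20 N (contact force between any of the fingers, the arm and gate above 20 N).
It fails at once if another thing on the counter is moved by more than 25 mm (distance of any of adapter, tape, driver, mug from where it was at the start of the episode above 0.025 m).
It also fails if it takes over 72 s, if anything falls off the work surface, if the arm or the gripper's body presses on something with over 40 N, if the wrist force passes 120 N, or if a joint passes its speed limit or range.

## Working session

There is one attempt and no reset: what is moved stays moved. The work goes in short steps, Python scripts to look and compute and a tool call to move; the robot and the scene stay as the last step left them, time stands still between calls to the robot, and variables do not carry over. Pictures are saved under pics/ and viewed, at most 10 in all, crops included, and the job is handed in when it is done.

Besides the shell and the picture viewer there is one more tool, called after "Request:" as a command line: name --argument value ..., lists and objects as JSON in quotes. drive_tool: Moves the arm, as the interface text tells. Its arguments: {"type":"object","properties":{"series":{"type":"array"}},"required":["series"]}

```bash
mkdir -p pics; cat > h.py <<'E'
import numpy as np,cv2
from workcell import r
from scipy.spatial.transform import Rotation as R
def cap(n,f):
    o=r.get_obs(); im,d=r.capture(n); cv2.imwrite(f'pics/{f}.png',im); np.savez(f'pics/{f}.npz',d=d,T=pose(n,o)); return im,d
def pose(n,o=None):
    c=r.calibration(n); T=np.eye(4)
    if n=='wrist':
        T[:3,:3]=R.from_quat(o['orientation']).as_matrix();T[:3,3]=o['position'];return T@np.array(c['hand_eye'])
    a=np.array(c['attitude']); T[:3,:3]=a if a.shape==(3,3) else R.from_quat(a).as_matrix(); T[:3,3]=c['xyz'];return T
def cloud(n,f):
    z=np.load(f'pics/{f}.npz');d=z['d'];K=np.array(r.calibration(n)['intrinsics']);v,u=np.mgrid[:384,:512]
    P=np.stack([(u-K[0,2])/K[0,0]*d,(v-K[1,2])/K[1,1]*d,d],-1)@z['T'][:3,:3].T+z['T'][:3,3];P[d==0]=np.nan;return P
E
python3 - <<'E'
from h import *
for n in('top','scene'):
    im,d=cap(n,n+'1'); c=r.calibration(n);print(n,c)
E
python3 -c "
import cv2,numpy as np
a=cv2.imread('pics/top1.png');cv2.imwrite('pics/top1b.png',cv2.resize(a,(800,600)))
a=cv2.imread('pics/scene1.png');cv2.imwrite('pics/scene1b.png',cv2.resize(a,(800,600)))"
```

```text
top {'intrinsics': array([[371.57004663,   0.        , 254.10301656],
       [  0.        , 371.57004663, 187.86075494],
       [  0.        ,   0.        ,   1.        ]]), 'xyz': array([0.36580154, 0.01007399, 1.07234348]), 'attitude': array([-0.69737373,  0.71159174, -0.06037341,  0.06051552])}
scene {'intrinsics': array([[381.24270026,   0.        , 258.67449527],
       [  0.        , 381.24270026, 192.46231879],
       [  0.        ,   0.        ,   1.        ]]), 'xyz': array([ 1.31015574, -0.22484695,  0.68557434]), 'attitude': array([ 0.70709018,  0.54222004, -0.28071212, -0.3566814 ])}
```

View pics/top1b.png

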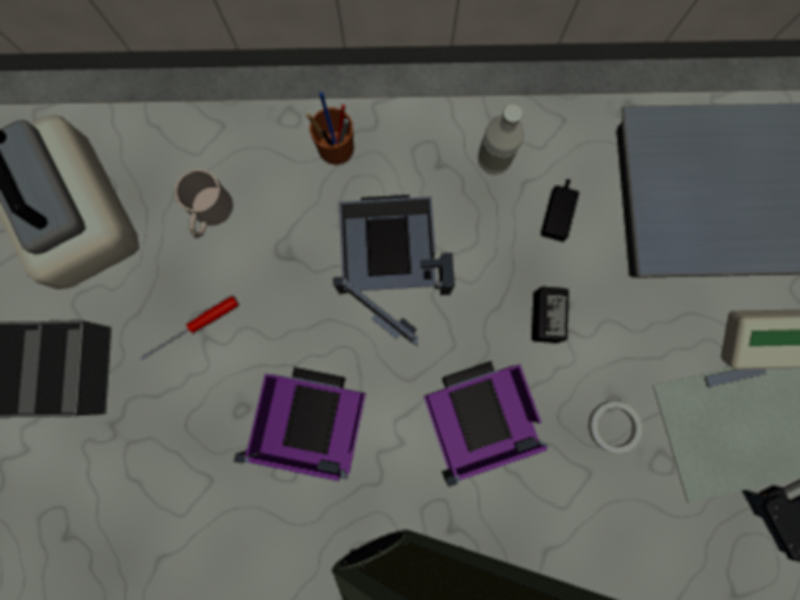

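View pics/scene1b.png

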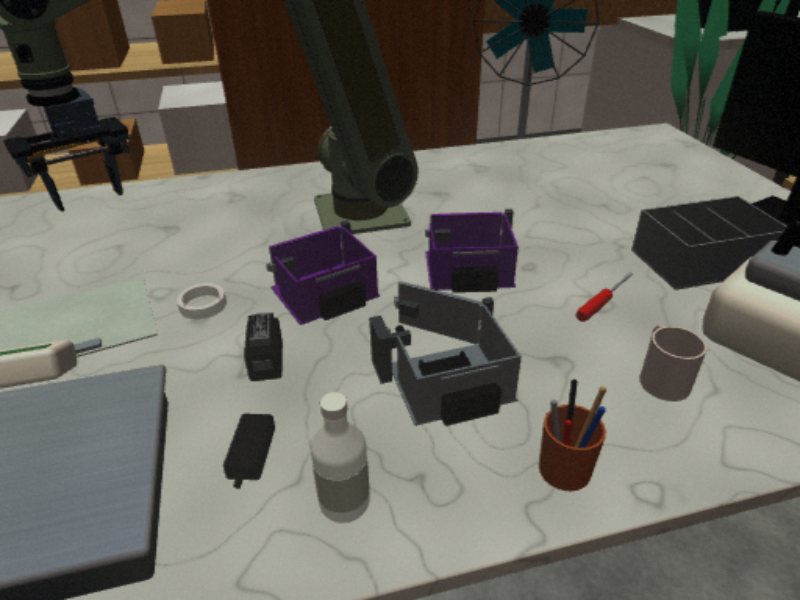

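Top view (800x600): the grey bay is at about (390,245), with its gate open from hinge (340,285) to free edge (415,340). The pack is at (551,314), the adapter at (560,212) and the tape at (615,427). Next I'll fit these from depth.

```bash
python3 - <<'E'
from h import *
P=cloud('top','top1'); im=cv2.imread('pics/top1.png')
s=512/800
def reg(x0,x1,y0,y1): return P[int(y0*s):int(y1*s),int(x0*s):int(x1*s)].reshape(-1,3)
q=reg(520,585,275,355)
for lo,hi in((.05,.068),(.068,.09),(.045,.09)):
    m=q[(q[:,2]>lo)&(q[:,2]<hi)]
    print('pack',len(m),m.mean(0),cv2.minAreaRect((m[:,:2]*1000).astype(np.float32)))
b=reg(325,460,185,300)
w=b[(b[:,2]>.08)&(b[:,2]<.105)]; print('walls',len(w),cv2.minAreaRect((w[:,:2]*1000).astype(np.float32)))
p=reg(370,408,225,272);p=p[(p[:,2]<.03)&(p[:,2]>.004)];print('plinth',len(p),np.nanmedian(p,0),cv2.minAreaRect((p[:,:2]*1000).astype(np.float32)))
t=reg(630,650,120,200);print('counter',np.nanmedian(reg(250,330,250,280),0))
crop=cv2.resize(im[110:230,200:380],None,fx=4.4,fy=4.4,interpolation=cv2.INTER_CUBIC)
crop=np.clip(crop.astype(float)*1.8,0,255).astype(np.uint8)
cv2.imwrite('pics/c1.png',crop)
E
```

```text
pack 287 [ 0.50617084 -0.25810543  0.05876344] ((502.2994384765625, -265.8587646484375), (54.02710723876953, 96.11677551269531), 83.22966766357422)
pack 394 [ 0.49578608 -0.26544942  0.07572611] ((496.5337829589844, -265.8537292480469), (43.29427719116211, 69.87297821044922), 82.2808609008789)
pack 698 [ 0.50017285 -0.26195067  0.06805669] ((502.29705810546875, -265.8736267089844), (54.0640754699707, 96.10428619384766), 83.29258728027344)
walls 711 ((618.4163818359375, 15.5032958984375), (179.19888305664062, 208.86541748046875), 2.115006685256958)
plinth 748 [0.63644116 0.02463415 0.01244822] ((636.8463745117188, 24.258575439453125), (70.7998275756836, 90.22183227539062), 89.55940246582031)
counter [6.11597410e-01 2.11363794e-01 4.32031498e-04]
```

View pics/c1.png

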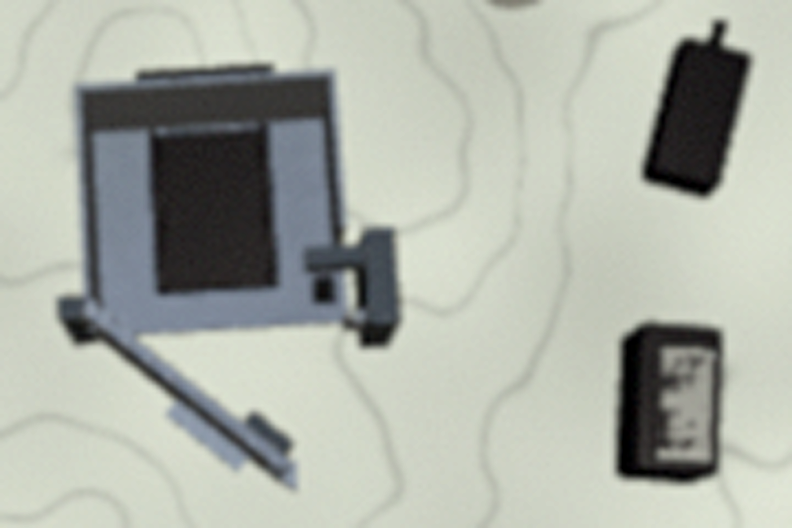

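```bash
python3 - <<'E'
from h import *
P=cloud('top','top1'); im=cv2.imread('pics/top1.png').astype(int)
K=r.calibration('top')['intrinsics'];T=pose('top')
def px(u,v,z):
    u=(u+.5)/4.4+200-.5;v=(v+.5)/4.4+110-.5
    d=T[:3,:3]@np.array([(u-K[0,2])/K[0,0],(v-K[1,2])/K[1,1],1]);return np.round((T[:3,3]+d*(z-T[2,3])/d[2])*1000,1)
for n,l,z in(('plinth',[(152,135),(267,128),(277,287),(158,294)],.012),('back',[(80,88),(335,72)],.095),('edge',[(295,487)],.095),('hinge',[(90,310)],.095),('strike',[(365,228),(393,228),(400,322),(357,318)],.095),('buf',[(307,250)],.086)):
    print(n,[px(u,v,z) for u,v in l])
# plinth dark points
B=P[120:190,210:290];g=im[120:190,210:290].sum(-1)
m=(B[...,2]>.007)&(B[...,2]<.03)&(g<90)&(B[...,1]<.08)&(B[...,1]>-.03)&(B[...,0]<.71);q=B[m]
print('plinth',len(q),q.min(0),q.max(0),cv2.minAreaRect((q[:,:2]*1000).astype(np.float32)))
h=B[(B[...,2]>.015)&(B[...,2]<.03)&(g<120)];print('rails',len(h),h.min(0),h.max(0))
w=P[120:190,210:290].reshape(-1,3);w=w[(w[:,2]>.088)&(w[:,2]<.1)]
print('walls',w[:,0].min(),w[:,0].max(),w[:,1].min(),w[:,1].max())
for lo in np.arange(.54,.74,.01):
    k=w[(w[:,0]>=lo)&(w[:,0]<lo+.01)]
    if len(k):print(round(lo,2),np.round(np.sort(k[:,1])*1000).astype(int))
G=P[175:225,205:275].reshape(-1,3);G=G[(G[:,2]>.088)&(G[:,2]<.1)&(G[:,0]<.575)]
print('gate',len(G),cv2.fitLine(G[:,:2].astype(np.float32),cv2.DIST_HUBER,0,.01,.01).ravel(),G[:,0].min(),G[:,1].min(),G[:,1].max())
E
```

```text
plinth [array([693.2,  64.6,  12. ]), array([696.5, -12.9,  12. ]), array([587.1, -17. ,  12. ]), array([584. ,  61.9,  12. ])]
back [array([698.9, 104.9,  95. ]), array([706.1, -54.4,  95. ])]
edge [array([447.5, -22.7,  95. ])]
hinge [array([557.8,  99.3,  95. ])]
strike [array([605.6, -69.8,  95. ]), array([605.3, -87. ,  95. ]), array([546.5, -89.1,  95. ]), array([549.5, -63.1,  95. ])]
buf [array([594.6, -34.2,  86. ])]
plinth 937 [ 0.58646033 -0.02964006  0.00726939] [0.70448094 0.07616974 0.02835664] ((645.140625, 21.329143524169922), (115.75213623046875, 105.8810806274414), 1.9474093914031982)
rails 307 [ 0.54690088 -0.0860237   0.01501115] [0.70578318 0.11422671 0.02963896]
walls 0.53210423550861 0.7094627887197239 -0.08722168680642146 0.11783065593892952
0.54 [-85 -82 -80 -77 -75 -74 -72  73  75  75  78  78  78  81  81  81  81  83
  83  84  84  86  86  86  89  89  92]
0.55 [-86 -85 -85 -85 -83 -83 -83 -82 -80 -80 -80 -80 -77 -77 -77 -75 -75 -75
 -74 -72 -72 -72  86  89  89  91  91  92  94  94  94  97  97  97 100 100
 102 102 104 105 106 107 107 110 110 113 113 115 116]
0.5
[... 1178 characters left out ...]
2 -52  50  74  77  80  83  88  94  97  99 102
 104 104 105 105 107 107 107 107]
0.7 [-55 -55 -55 -55 -52 -52 -52 -50 -50 -50 -47 -47 -47 -44 -44 -44 -42 -41
 -39 -39 -36 -36 -33 -33 -30 -30 -28 -28 -25 -25 -22 -22 -19 -19 -17 -17
 -14 -14 -11 -11  -8  -8  -8  -6  -6  -3  -3  -3   0   0   0   3   3   3
   5   5   8   8  11  11  14  16  16  19  19  22  22  25  25  27  28  30
  30  33  33  36  36  36  38  38  41  41  41  44  44  44  47  47  49  50
  52  52  55  55  58  58  60  60  63  63  66  66  69  69  71  72  74  77
  79  80  82  83  85  85  88  88  91  91  93  93  96  99 102]
gate 216 [0.6286791  0.77766484 0.5178155  0.05020609] 0.45929979199727017 -0.018762161956734517 0.11783065593892952
```

The plinth sits at about (0.640, 0.024) with bay yaw +0.045, the hinge at (0.558, 0.100) and the gate at about 0.75 rad. The pack is at (0.502, -0.266) with yaw -0.118. The measured sizes match the given ones.

```bash
cat >> h.py <<'E'
def go(x,y,z,yaw):
    "tool-frame shift (cm) and turn to world pose; yaw = world angle of tool y, mod pi"
    o=r.get_obs();M=R.from_quat(o['orientation']).as_matrix();p=np.array(o['position'])
    cy=np.arctan2(M[1,1],M[0,1]);d=(yaw-cy+np.pi/2)%np.pi-np.pi/2
    print('now',p.round(4),'yaw',round(cy,4),'tilt',M[:,2].round(3),'q',np.round(o['joint_positions'],2),'t',round(o['clock'],2))
    print('shift cm',(M.T@(np.array([x,y,z])-p)*100).round(2),'turn tool',round(-d,4))
E
python3 - <<'E'
from h import *
go(.502,-.266,.20,np.pi/2-.118)
E
```

```text
now [ 0.2268 -0.5279  0.2132] yaw -1.165 tilt [-0.001  0.001 -1.   ] q [-1.19  0.32  1.57 -0.    1.26 -0.02] t 0.1
shift cm [ 35.62 -13.2    1.34] turn tool 0.5238
```

Request:
drive_tool --series '[[[1.5,-0.55,0.1],0,-1],[[3,-1.1,0.1],0,-1],[[3,-1.1,0.1],0,-1],[[3,-1.1,0.1],0,-1],[[3,-1.1,0.1],0,-1],[[3,-1.1,0.1],0,-1],[[3,-1.1,0.1],0,-1],[[3,-1.1,0.1],0,-1],[[3,-1.1,0.1],0,-1],[[3,-1.1,0.1],0,-1],[[3,-1.1,0.1],0,-1],[[3,-1.1,0.1],0,-1],[[1.1,-0.55,0],0,-1],[[0,0,0],0.131,-1],[[0,0,0],0.131,-1],[[0,0,0],0.131,-1],[[0,0,0],0.131,-1],[[0,0,0],0,-1],[[0,0,0],0,-1]]'

```text
clock: 2.0
position: [0.5016, -0.2663, 0.2019]
orientation: [0.998, -0.058, -0.0, -0.0]
wrist_force: [0.1, 0.4, -0.5]
grip_width: 0.0913
grip_force: 0.0
```

```bash
python3 - <<'E'
from h import *
im,d=cap('wrist','w1');P=cloud('wrist','w1').reshape(-1,3)
for lo,hi in((.045,.09),(.068,.09)):
    m=P[(P[:,2]>lo)&(P[:,2]<hi)&(abs(P[:,0]-.502)<.09)&(abs(P[:,1]+.266)<.09)]
    print(len(m),np.median(m[:,2]),cv2.minAreaRect((m[:,:2]*1000).astype(np.float32)))
go(.502,-.266,.20,np.pi/2-.118)
E
```

```text
3464 0.07487446883179882 ((474.8749694824219, -255.76841735839844), (74.54391479492188, 163.6418914794922), 68.47686767578125)
2137 0.07552985438818532 ((464.88330078125, -250.3135986328125), (58.727745056152344, 146.91615295410156), 63.303348541259766)
now [ 0.5017 -0.2663  0.2019] yaw -1.6868 tilt [-0.  0. -1.] q [-0.51  0.32  1.6  -0.    1.23  1.18] t 2.05
shift cm [ 0.02 -0.04  0.19] turn tool 0.002
```

View pics/w1.png

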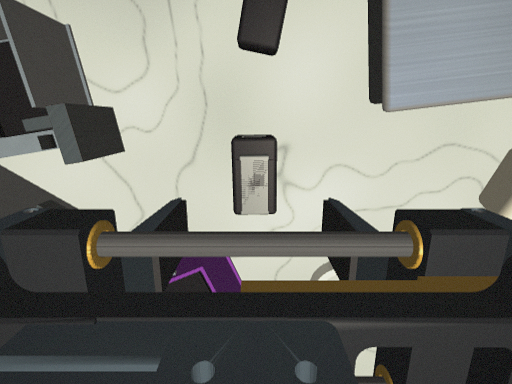

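Wrist view: the pack is upright at about (254,175), square to the image and centred between the fingers (185 to 325). I'll descend and grip.

Request:
drive_tool --series '[[[0,0,2],0,-1],[[0,0,3],0,-1],[[0,0,3],0,-1],[[0,0,3],0,-1],[[0,0,2.5],0,-1],[[0,0,2],0,-1],[[0,0,1.5],0,-1],[[0,0,0.9],0,-1],[[0,0,0],0,-1],[[0,0,0],0,1],[[0,0,0],0,1],[[0,0,0],0,1],[[0,0,0],0,1],[[0,0,0],0,1],[[0,0,0],0,1],[[0,0,0],0,1],[[0,0,0],0,1],[[0,0,0],0,1]]'

```text
clock: 3.85
position: [0.5022, -0.2665, 0.0234]
orientation: [0.998, -0.059, 0.0, 0.0]
wrist_force: [0.0, 1.4, 5.1]
grip_width: 0.0538
grip_force: 29.9
```

Request:
drive_tool --series '[[[0,0,-1],0,1],[[0,0,-2],0,1],[[0,0,-3],0,1],[[0,0,-3],0,1],[[0,0,-3],0,1],[[0,0,-3],0,1],[[0,0,-2],0,1],[[0,0,0],0,1],[[0,0,0],0,1]]'

```text
clock: 4.75
position: [0.5013, -0.2663, 0.1921]
orientation: [0.998, -0.059, -0.001, -0.0]
wrist_force: [-0.6, -0.4, -4.3]
grip_width: 0.0535
grip_force: 29.9
```

```bash
python3 - <<'E'
from h import *
go(.640,.024,.19,np.pi/2+.045)
E
```

```text
now [ 0.5013 -0.2663  0.1921] yaw -1.6889 tilt [-0.001  0.    -1.   ] q [-0.51  0.32  1.62 -0.    1.2   1.18] t 4.75
shift cm [ 10.36 -30.46   0.2 ] turn tool -0.1631
```

Request:
drive_tool --series '[[[0.4,-1.2,0],0,1],[[0.8,-2.4,0],0,1],[[0.8,-2.4,0],0,1],[[0.8,-2.4,0],0,1],[[0.8,-2.4,0],0,1],[[0.8,-2.4,0],0,1],[[0.8,-2.4,0],0,1],[[0.8,-2.4,0],0,1],[[0.8,-2.4,0],0,1],[[0.8,-2.4,0],0,1],[[0.8,-2.4,0],0,1],[[0.8,-2.4,0],0,1],[[0.8,-2.4,0],0,1],[[0.36,-0.46,0],0,1],[[0,0,0],-0.08,1],[[0,0,0],-0.083,1],[[0,0,0],0,1],[[0,0,0],0,1]]'

```text
clock: 6.55
position: [0.6402, 0.0238, 0.1919]
orientation: [1.0, 0.021, -0.001, 0.0]
wrist_force: [-0.4, -0.2, -4.0]
grip_width: 0.0542
grip_force: 29.9
```

```bash
python3 - <<'E'
from h import *
cap('wrist','w2');cap('scene','s2')
go(.640,.024,.19,np.pi/2+.045)
a=cv2.imread('pics/w2.png');b=cv2.imread('pics/s2.png')
cv2.imwrite('pics/w2b.png',np.clip(cv2.resize(a[:260],(800,406))*1.5,0,255).astype(np.uint8))
E
```

```text
now [0.6405 0.0236 0.1924] yaw -1.5274 tilt [-0.001 -0.    -1.   ] q [ 0.02  0.44  1.44 -0.    1.27  1.55] t 6.65
shift cm [-0.04 -0.04  0.24] turn tool -0.0016
```

View pics/w2b.png

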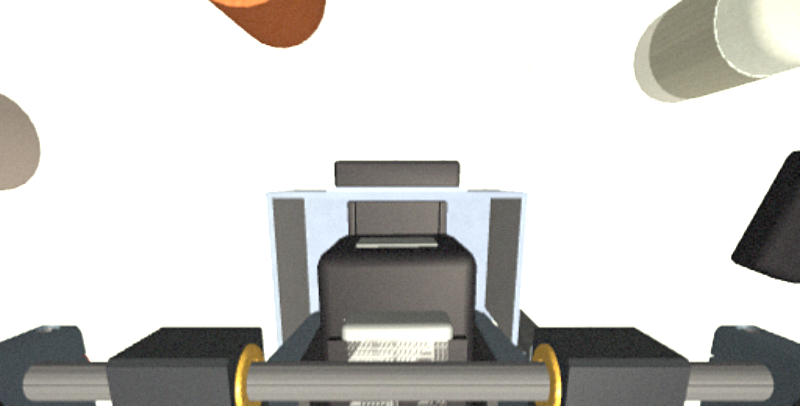

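The view confirms it: bay walls at 268 and 525, plinth at 350 to 446 and pack at 320 to 475, all centred on about 397 and parallel. I'll lower it.

Request:
drive_tool --series '[[[0,0,1],0,1],[[0,0,2],0,1],[[0,0,2],0,1],[[0,0,2],0,1],[[0,0,2],0,1],[[0,0,2],0,1],[[0,0,1.5],0,1],[[0,0,1],0,1],[[0,0,0.7],0,1],[[0,0,0.5],0,1],[[0,0,0.4],0,1],[[0,0,0.3],0,1],[[0,0,0.1],0,1],[[0,0,0],0,1],[[0,0,0],0,1]]'

```text
clock: 8.15
position: [0.641, 0.0238, 0.0383]
orientation: [1.0, 0.022, 0.0, 0.0]
wrist_force: [0.4, 0.4, -3.5]
grip_width: 0.054
grip_force: 29.9
```

Request:
drive_tool --series '[[[0,0,0.1],0,1],[[0,0,0.1],0,1],[[0,0,0.05],0,1],[[0,0,0],0,1],[[0,0,0],0,1]]'

```text
clock: 8.65
position: [0.6408, 0.0237, 0.0354]
orientation: [1.0, 0.022, 0.0, 0.0]
wrist_force: [0.3, 0.5, -2.9]
grip_width: 0.0541
grip_force: 29.9
```

Request:
drive_tool --series '[[[0,0,0.05],0,1],[[0,0,0],0,-1],[[0,0,0],0,-1],[[0,0,0],0,-1],[[0,0,0],0,-1],[[0,0,0],0,-1],[[0,0,0],0,-1],[[0,0,-1],0,-1],[[0,0,-2],0,-1],[[0,0,-3],0,-1],[[0,0,-4],0,-1],[[0,0,-4],0,-1],[[0,0,-4],0,-1],[[0,0,-2],0,-1],[[0,0,0],0,-1],[[0,0,0],0,-1]]'

```text
clock: 10.25
position: [0.6404, 0.0237, 0.2349]
orientation: [1.0, 0.022, -0.0, 0.0]
wrist_force: [0.4, 0.6, -0.6]
grip_width: 0.0911
grip_force: 0.0
```

```bash
python3 - <<'E'
from h import *
im,d=cap('wrist','w3');cap('scene','s3')
P=cloud('scene','s3').reshape(-1,3)
for lo,hi in((.06,.079),(.08,.093)):
    m=P[(P[:,2]>lo)&(P[:,2]<hi)&(abs(P[:,0]-.64)<.058)&(abs(P[:,1]-.024)<.06)]
    print(len(m),np.median(m[:,2]),cv2.minAreaRect((m[:,:2]*1000).astype(np.float32)))
a=cv2.imread('pics/s3.png')
a=cv2.resize(a[150:290,200:360],None,fx=4,fy=4,interpolation=cv2.INTER_CUBIC)
cv2.imwrite('pics/c3.png',np.clip(a*1.6,0,255).astype(np.uint8))
go(.640,.024,.19,np.pi/2+.045)
E
```

```text
227 0.07054075175985464 ((633.6687622070312, 10.222084045410156), (108.12559509277344, 55.51628494262695), 25.1138858795166)
353 0.08649111511403162 ((621.7034912109375, 13.035648345947266), (107.84910583496094, 62.10159683227539), 30.176626205444336)
now [0.6398 0.0237 0.2331] yaw -1.526 tilt [-0.003 -0.    -1.   ] q [ 0.02  0.42  1.37 -0.    1.36  1.55] t 10.35
shift cm [ 0.04 -0.02  4.31] turn tool -0.0002
```

View pics/c3.png

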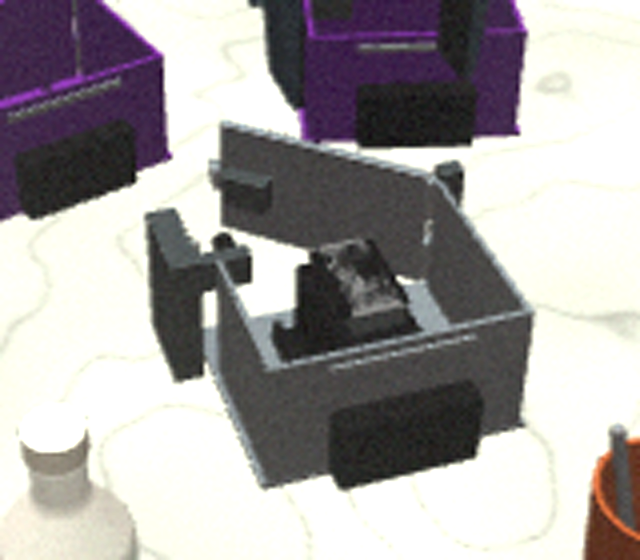

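The pack stands between the rails. Next I'll check the free space in front of the gate and the current gate angle.

```bash
python3 - <<'E'
from h import *
P=cloud('scene','s3');Q=P.reshape(-1,3)
for f in('s3',):
    G=Q[(Q[:,2]>.085)&(Q[:,2]<.1)&(Q[:,0]<.56)&(Q[:,0]>.435)&(Q[:,1]>-.04)&(Q[:,1]<.12)]
    l=cv2.fitLine(G[:,:2].astype(np.float32),cv2.DIST_WELSCH,0,.01,.01).ravel();print(l,'angle',np.arctan2(abs(l[0]),abs(l[1]))+.045,G.min(0),len(G))
T=cloud('top','top1').reshape(-1,3)
k=T[(T[:,2]>.03)&(T[:,0]>.3)&(T[:,0]<.5)&(T[:,1]>-.1)&(T[:,1]<.25)]
for x in np.arange(.3,.5,.02):
    s=k[(k[:,0]>=x)&(k[:,0]<x+.02)];print(round(x,2),np.unique((s[:,1]*50).round()/50))
n=lambda a:np.array([-np.cos(a-.045),np.sin(a-.045)]);f=lambda a:np.array([-np.sin(a-.045),-np.cos(a-.045)])
a=.75
c=np.array([.558,.1005])+.12*f(a)+(.004+.016)*n(a);print('tcp contact',c,'clear .03',c+.03*n(a))
w=c+.03*n(a);go(w[0],w[1],.235,np.pi/2-.65)
E
```

```text
[0.62861943 0.77771306 0.5209243  0.04844885] angle 0.7247768 [ 0.46108923 -0.02031912  0.0850314 ] 233
0.3 [-0.06  0.08  0.1   0.24]
0.32 [-0.06 -0.04  0.08  0.24]
0.34 [-0.04  0.08  0.24]
0.36 [-0.1  -0.08 -0.06 -0.04  0.08  0.1   0.12  0.24]
0.38 [-0.1  -0.08 -0.06  0.1   0.12  0.14  0.16  0.18  0.2   0.22  0.24]
0.4 [-0.1  -0.08  0.1   0.12  0.14  0.16  0.18  0.2   0.22  0.24]
0.42 []
0.44 [-0.02]
0.46 [-0.02  0.  ]
0.48 [-0.02  0.    0.02  0.04]
tcp contact [0.46500371 0.02206729] clear .03 [0.44215536 0.04150831]
now [0.6398 0.0237 0.2331] yaw -1.526 tilt [-0.003 -0.    -1.   ] q [ 0.02  0.42  1.37 -0.    1.36  1.55] t 10.35
shift cm [-19.66  -2.66  -0.12] turn tool 0.6948
```

Request:
drive_tool --series '[[[-1.5,-0.2,0],0,1],[[-2.6,-0.35,0],0,1],[[-2.6,-0.35,0],0,1],[[-2.6,-0.35,0],0,1],[[-2.6,-0.35,0],0,1],[[-2.6,-0.35,0],0,1],[[-2.6,-0.35,0],0,1],[[-2.6,-0.35,0],0,1],[[0,0,0],0.14,1],[[0,0,0],0.14,1],[[0,0,0],0.14,1],[[0,0,0],0.14,1],[[0,0,0],0.135,1],[[0,0,0],0,1],[[0,0,0],0,1]]'

```text
clock: 11.85
position: [0.4422, 0.0414, 0.2339]
orientation: [0.948, -0.318, -0.001, 0.0]
wrist_force: [0.0, 0.0, -0.1]
grip_width: 0.0005
grip_force: 0.0
```

```bash
python3 - <<'E'
from h import *
cap('top','t4');P=cloud('top','t4').reshape(-1,3)
for lo,hi in((.055,.08),(.08,.093)):
    m=P[(P[:,2]>lo)&(P[:,2]<hi)&(abs(P[:,0]-.64)<.056)&(abs(P[:,1]-.024)<.06)]
    print(len(m),np.median(m[:,2]) if len(m) else 0,cv2.minAreaRect((m[:,:2]*1000).astype(np.float32)) if len(m) else 0)
go(.442,.0415,.055,np.pi/2-.65);print(r.get_obs()['grip_width'])
E
```

```text
200 0.07138113565462179 ((640.9878540039062, 22.852890014648438), (94.4508285522461, 53.77511978149414), 3.2607004642486572)
364 0.08824048780247762 ((635.361328125, 22.49933433532715), (69.09583282470703, 41.725955963134766), 3.484226703643799)
now [0.4424 0.0414 0.2342] yaw -2.2186 tilt [-0.002 -0.    -1.   ] q [ 0.07  0.1   1.8  -0.    1.24  2.29] t 11.9
shift cm [-1.000e-02 -1.000e-02  1.792e+01] turn tool 0.0022
3.8075857058457343e-05
```

The pack is confirmed at (0.641, 0.023) with its block top at 0.071. I'll descend in front of the gate.

Request:
drive_tool --series '[[[0,0,2],0,1],[[0,0,3],0,1],[[0,0,3],0,1],[[0,0,3],0,1],[[0,0,3],0,1],[[0,0,2.5],0,1],[[0,0,1.4],0,1],[[0,0,0],0,1],[[0.5,0,0],0,1],[[0.5,0,0],0,1],[[0.4,0,0],0,1],[[0.3,0,0],0,1],[[0.3,0,0],0,1],[[0.3,0,0],0,1]]'

```text
clock: 13.3
position: [0.4614, 0.0273, 0.0562]
orientation: [0.948, -0.319, 0.0, -0.0]
wrist_force: [-0.1, -0.2, -0.0]
grip_width: 0.0006
grip_force: 0.0
```

Request:
drive_tool --series '[[[0.2,0,0],0,1],[[0.2,0,0],0,1],[[0.2,0,0],0,1],[[0.2,0,0],0,1],[[0.2,0.03,0],-0.02,1],[[0.24,0.04,0],-0.02,1],[[0.36,0.06,0],-0.03,1],[[0.48,0.08,0],-0.04,1],[[0.48,0.08,0],-0.04,1],[[0.48,0.08,0],-0.04,1]]'

```text
clock: 14.3
position: [0.484, 0.0072, 0.0558]
orientation: [0.974, -0.227, -0.0, 0.0]
wrist_force: [-1.4, 0.4, -0.4]
grip_width: 0.0004
grip_force: 0.4
```

```bash
python3 - <<'E'
from h import *
cap('scene','s5');Q=cloud('scene','s5').reshape(-1,3)
G=Q[(Q[:,2]>.085)&(Q[:,2]<.1)&(Q[:,0]<.575)&(Q[:,0]>.435)&(Q[:,1]>-.04)&(Q[:,1]<.09)]
l=cv2.fitLine(G[:,:2].astype(np.float32),cv2.DIST_WELSCH,0,.01,.01).ravel();a=np.arctan2(abs(l[0]),abs(l[1]))+.045;print('angle',a,len(G))
o=r.get_obs();p=np.array(o['position'][:2])-[.558,.1005]
n=np.array([-np.cos(a-.045),np.sin(a-.045)]);f=np.array([-np.sin(a-.045),-np.cos(a-.045)])
print('lever',p@f,'offset',p@n,o['wrist_force']);go(0.5,0,.055,np.pi/2)
E
```

```text
angle 0.55144566 250
lever 0.11723913116236089 offset 0.018294463206617043 [0.41726807 0.24278287 0.16281037]
now [0.4851 0.0069 0.0559] yaw -2.0276 tilt [ 0.001 -0.    -1.   ] q [-0.01  0.34  1.99 -0.    0.81  2.02] t 14.35
shift cm [ 1.64 -0.04  0.09] turn tool -0.4569
```

The gate follows: it's at 0.55 rad with a lever of 117 mm. I'll continue along the arc.

Request:
drive_tool --series '[[[0.24,0.04,0],-0.01,1],[[0.36,0.06,0],-0.02,1],[[0.48,0.08,0],-0.04,1],[[0.48,0.08,0],-0.04,1],[[0.48,0.08,0],-0.04,1],[[0.48,0.08,0],-0.04,1],[[0.48,0.08,0],-0.04,1],[[0.48,0.08,0],-0.04,1],[[0.36,0.06,0],-0.03,1],[[0.24,0.04,0],-0.02,1],[[0.12,0.02,0],-0.01,1],[[0,0,0],0,1]]'

```text
clock: 15.55
position: [0.522, -0.0124, 0.056]
orientation: [0.998, -0.065, 0.0, 0.0]
wrist_force: [0.1, 0.5, 0.3]
grip_width: 0.0001
grip_force: 0.0
```

```bash
cat > g.py <<'E'
from h import *
import sys
f=sys.argv[1];cap('scene',f);Q=cloud('scene',f).reshape(-1,3)
G=Q[(Q[:,2]>.085)&(Q[:,2]<.1)&(Q[:,0]<.58)&(Q[:,0]>.435)&(Q[:,1]>-.03)&(Q[:,1]<.085)]
l=cv2.fitLine(G[:,:2].astype(np.float32),cv2.DIST_WELSCH,0,.01,.01).ravel();a=-np.arctan2(l[0],-l[1])+.045 if l[1]<0 else np.arctan2(l[0],l[1])+.045;print('angle',a,len(G))
o=r.get_obs();p=np.array(o['position'][:2])-[.558,.1005]
n=np.array([-np.cos(a-.045),np.sin(a-.045)]);f=np.array([-np.sin(a-.045),-np.cos(a-.045)])
print('lever',p@f,'offset',p@n,'x geometric angle',np.arcsin((-(p@[np.cos(.045),np.sin(.045)])-.018)/(p@f)),o['wrist_force']);go(0.5,0,.055,np.pi/2)
E
python3 g.py s6
```

```text
angle 0.20735824 218
lever 0.11718290650774911 offset 0.017359248964075123 x geometric angle 0.19853580070086285 [ 0.15729662  1.09102657 -0.00819698]
now [ 0.5219 -0.0123  0.0559] yaw -1.7012 tilt [ 0. -0. -1.] q [-0.05  0.39  1.9  -0.    0.85  1.66] t 15.6
shift cm [-2.33 -0.94  0.09] turn tool -0.1304
```

Request:
drive_tool --series '[[[0.2,0.03,0],-0.018,1],[[0.2,0.03,0],-0.018,1],[[0.2,0.03,0],-0.018,1],[[0.15,0.02,0],-0.012,1],[[0.1,0.02,0],-0.01,1],[[0.1,0.02,0],-0.01,1],[[0.1,0.02,0],-0.01,1],[[0.1,0.02,0],-0.01,1]]'

```text
clock: 16.4
position: [0.531, -0.0152, 0.0559]
orientation: [1.0, -0.012, -0.002, -0.0]
wrist_force: [-5.6, -0.6, 4.9]
grip_width: 0.0005
grip_force: 3.4
```

Request:
drive_tool --series '[[[0.05,0.01,0],-0.004,1],[[0.05,0.01,0],-0.004,1],[[0.05,0.01,0],-0.004,1],[[0,0,0],0,1]]'

```text
clock: 16.8
position: [0.5321, -0.0155, 0.0559]
orientation: [1.0, -0.006, -0.003, -0.0]
wrist_force: [-7.2, 0.1, 5.8]
grip_width: 0.0001
grip_force: 3.6
```

```bash
python3 g.py s7
```

```text
angle 0.13475633 222
lever 0.11782741275622813 offset 0.015396051979374662 x geometric angle 0.11129417724186934 [-7.225529   -0.09939525  4.405562  ]
now [ 0.5321 -0.0155  0.0559] yaw -1.5827 tilt [-0.005  0.    -1.   ] q [-0.05  0.41  1.88 -0.    0.86  1.53] t 16.85
shift cm [-3.23 -1.51  0.11] turn tool -0.0119
```

Request:
drive_tool --series '[[[0,0,-0.05],0,1],[[0,0,-0.05],0,1],[[0,0,0],0,1]]'

```text
clock: 17.15
position: [0.532, -0.0155, 0.056]
orientation: [1.0, -0.006, -0.003, -0.0]
wrist_force: [-5.8, 0.1, 0.2]
grip_width: 0.0004
grip_force: 2.9
```

Request:
drive_tool --series '[[[0.07,0.01,-0.03],-0.005,1],[[0.07,0.01,-0.03],-0.005,1],[[0.07,0.01,-0.03],-0.005,1],[[0,0,0],0,1]]'

```text
clock: 17.55
position: [0.5325, -0.0157, 0.0561]
orientation: [1.0, 0.002, -0.005, -0.0]
wrist_force: [-8.1, -0.4, -3.4]
grip_width: 0.0003
grip_force: 3.8
```

Request:
drive_tool --series '[[[0.07,0.01,0],-0.005,1],[[0.07,0.01,0],-0.005,1],[[0.07,0.01,0],-0.005,1],[[0,0,0],0,1]]'

```text
clock: 17.95
position: [0.534, -0.0161, 0.0561]
orientation: [1.0, 0.009, -0.005, -0.0]
wrist_force: [-9.9, -0.9, -1.2]
grip_width: 0.0001
grip_force: 4.5
```

```bash
python3 g.py s8; python3 - <<'E'
import cv2,numpy as np
a=cv2.imread('pics/s8.png')[130:290,190:370]
cv2.imwrite('pics/c8.png',np.clip(cv2.resize(a,None,fx=3.7,fy=3.7,interpolation=cv2.INTER_CUBIC)*1.6,0,255).astype(np.uint8))
E
```

```text
angle 0.120412 214
lever 0.1180960256049998 offset 0.015117482175012393 x geometric angle 0.0949285917406904 [-8.97419738 -1.39562834 -1.07880628]
now [ 0.534  -0.0161  0.0561] yaw -1.5527 tilt [-0.011  0.    -1.   ] q [-0.05  0.41  1.87 -0.    0.87  1.5 ] t 18.0
shift cm [-3.37 -1.67  0.15] turn tool 0.0181
```

View pics/c8.png

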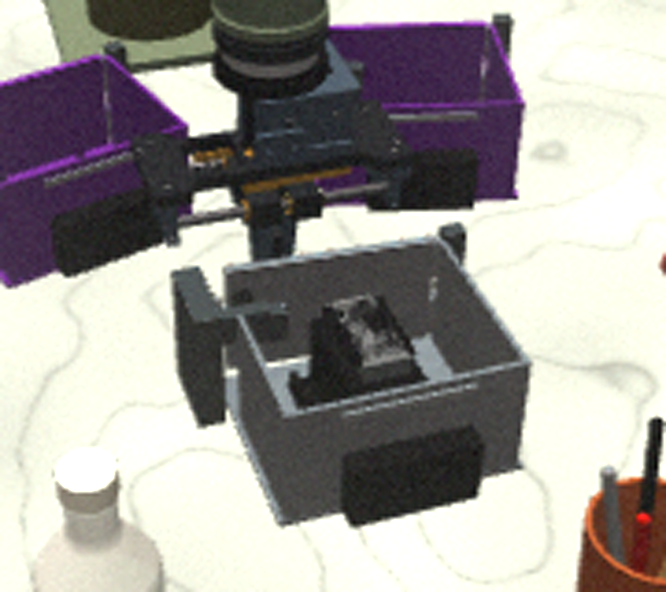

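The gate is nearly shut at about 0.10 rad, with the finger bearing on its outer face. I'll keep going gently.

Request:
drive_tool --series '[[[0.08,0.01,0],-0.003,1],[[0.08,0.01,0],-0.003,1],[[0.08,0.01,0],-0.003,1],[[0.08,0.01,0],-0.003,1],[[0,0,0],0,1]]'

```text
clock: 18.5
position: [0.5423, -0.0165, 0.0578]
orientation: [1.0, 0.015, 0.0, 0.0]
wrist_force: [-1.8, 0.1, -0.9]
grip_width: 0.0007
grip_force: 1.0
```

It jumped 8 mm and the force dropped, so it has probably snapped. I'll back off slowly and check.

Request:
drive_tool --series '[[[-0.2,0,0],0,1],[[-0.5,0,0],0,1],[[-0.8,0,0],0,1],[[-1,0,0],0,1],[[-1,0,0],0,1],[[0,0,0],0,1]]'

```text
clock: 19.1
position: [0.5049, -0.0175, 0.0578]
orientation: [1.0, 0.015, -0.001, -0.0]
wrist_force: [-0.6, 0.6, -1.0]
grip_width: 0.0005
grip_force: 0.0
```

```bash
python3 g.py s9
```

```text
angle 0.04110703 229
lever 0.11786142912908246 offset 0.052297592267994644 x geometric angle 0.33812611447344953 [-0.31825979  0.50900666 -0.33250371]
now [ 0.5062 -0.0176  0.058 ] yaw -1.5411 tilt [ 0. -0. -1.] q [-0.06  0.37  1.94 -0.    0.84  1.48] t 19.15
shift cm [-0.56 -1.77  0.3 ] turn tool 0.0297
```

Request:
drive_tool --series '[[[0.8,0,0],0,1],[[1,0,0],0,1],[[0.7,0,0],0,1],[[0.4,0,0],0,1],[[0.2,0,0],0,1],[[0.1,0,0],0,1],[[0,0,0],0,1]]'

```text
clock: 19.85
position: [0.5389, -0.0166, 0.0577]
orientation: [1.0, 0.015, -0.0, 0.0]
wrist_force: [-0.8, 1.1, 0.0]
grip_width: 0.0006
grip_force: 0.0
```

Request:
drive_tool --series '[[[0.1,0,0],0,1],[[0.1,0,0],0,1],[[0,0,0],0,1]]'

```text
clock: 20.15
position: [0.541, -0.0165, 0.0579]
orientation: [1.0, 0.015, 0.0, 0.0]
wrist_force: [0.5, 0.3, 0.1]
grip_width: 0.0003
grip_force: 0.0
```

Request:
drive_tool --series '[[[0.1,0,0],0,1],[[0.1,0,0],0,1],[[0,0,0],0,1]]'

```text
clock: 20.45
position: [0.5422, -0.0165, 0.0578]
orientation: [1.0, 0.015, -0.001, 0.0]
wrist_force: [-2.5, -0.4, 2.6]
grip_width: 0.0006
grip_force: 1.3
```

Request:
drive_tool --series '[[[0.1,0,0],0,1],[[0.1,0,0],0,1],[[0,0,0],0,1]]'

```text
clock: 20.75
position: [0.5427, -0.0165, 0.0578]
orientation: [1.0, 0.015, -0.002, 0.0]
wrist_force: [-7.1, -0.6, 5.3]
grip_width: 0.0008
grip_force: 3.5
```

It holds at 0.5422 to 0.5427 as the force climbs, which is the hard stop, and it didn't spring back. The gate is latched. I'll retreat and do a final check.

Request:
drive_tool --series '[[[-0.5,0,0],0,1],[[-1,0,0],0,1],[[-1.5,0,0],0,1],[[-1.5,0,0],0,1],[[-1,0,-2],0,1],[[0,0,-4],0,1],[[0,0,-4],0,1],[[-2,0,-4],0,1],[[-3,0,-2],0,1],[[-3,0,0],0,1],[[0,0,0],0,1],[[0,0,0],0,1],[[0,0,0],0,1]]'

```text
clock: 22.05
position: [0.4108, -0.0204, 0.2177]
orientation: [1.0, 0.015, 0.0, 0.0]
wrist_force: [-0.7, 0.5, -0.7]
grip_width: 0.0003
grip_force: 0.0
```

```bash
python3 g.py s10; python3 - <<'E'
from h import *
im,d=cap('top','t10');P=cloud('top','t10').reshape(-1,3)
m=P[(P[:,2]>.055)&(P[:,2]<.08)&(abs(P[:,0]-.64)<.056)&(abs(P[:,1]-.024)<.06)]
print(cv2.minAreaRect((m[:,:2]*1000).astype(np.float32)))
cv2.imwrite('pics/c10.png',np.clip(cv2.resize(im[110:230,200:380],None,fx=4.4,fy=4.4,interpolation=cv2.INTER_CUBIC)*1.8,0,255).astype(np.uint8))
E
```

```text
angle 0.008483376 189
lever 0.11546300305734172 offset 0.1514898487658619 x geometric angle nan [-0.25745766  0.24633377 -0.11191078]
now [ 0.4108 -0.0204  0.2175] yaw -1.541 tilt [ 0. -0. -1.] q [-0.08  0.06  1.89  0.    1.19  1.46] t 22.1
shift cm [ 8.97 -1.78 16.25] turn tool 0.0298
((640.1285400390625, 22.794309616088867), (96.09130859375, 53.89799499511719), 3.203657388687134)g.py:8: RuntimeWarning: invalid value encountered in arcsin
  print('lever',p@f,'offset',p@n,'x geometric angle',np.arcsin((-(p@[np.cos(.045),np.sin(.045)])-.018)/(p@f)),o['wrist_force']);go(0.5,0,.055,np.pi/2)
```

View pics/c10.png

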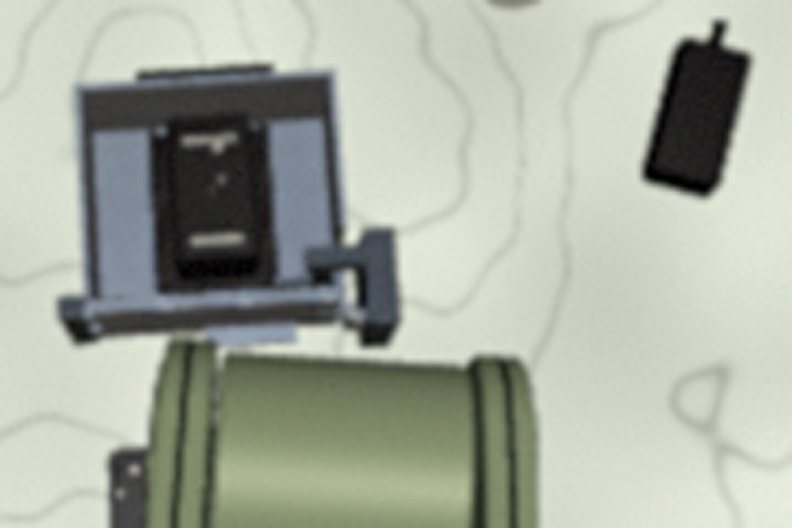

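The gate is shut along (85,310)-(340,300). The pack stands centred on the plinth at (218,200), the adapter hasn't moved, and the arm is clear.

```bash
python3 -c "
from workcell import r
print(r.hand_in())"
```

```text
the job is handed in; nothing more can be done
None
```

The pack stands on the plinth about 1 mm from its measured centre, the gate is shut and behaves as latched (it stayed put when released, and a light push met the hard stop), and the job was handed in at about 22 s; no verdict was returned.

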